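# Turn the tube rotator to its loading position

### The job

The tube rotator on the bench is switched off and its six-spoke wheel has stopped with the one empty clip down below. Push the wheel round gently with the fingertips, spoke after spoke, until the spoke with the empty clip points straight up, ready for loading, and leave it there. The rotator itself stays standing where it is, and so does everything else on the bench.

Things in the scene. Friction and masses are not known exactly. Their poses are not given: they have to be found in the camera images.
- rotator: Loose 4 kg black unit on rubber feet; origin: centre of its underside, z up, x roughly away from the robot. Base plate 200 (x) by 170 mm, 18 mm high; upright drive housing 120 mm wide (y), from x = -92 to -8 mm, 203 mm high. The wheel stands upright beyond the housing, in the plane x = 50 mm, its axle along x. It tips if its top is pushed sideways with over about 12 N.
- rotor (a joint): Angle of the wheel about the rotator's x, rad. 0 or a whole turn (6.283) = empty clip straight up; growing = the wheel's top goes towards the rotator's -y; at q the empty clip lies in direction (0, -sin q, cos q) of the rotator's frame. Turns both ways without stops; steady friction of 0.12 N m (1.5 N at the spoke ends): stays where it is left, hardly coasts.
- hub (a point): Wheel centre, on the axle, 165 mm above the bench. No rim: six spokes 60 degrees apart on a hub 48 mm in diameter, 26 mm thick; bars 10 mm wide, 14 mm along the axle, reaching 88 mm out. Five end in a white tube fixed crosswise (part of the wheel), 16-19 mm in diameter, 27 mm either side of the wheel's plane, axis 98 mm out. Outermost points 110 mm out; 80 mm free between tubes.
- loading_clip (a point): Middle of the empty clip, 98 mm from the wheel's centre, at the end of the only spoke without a tube: an open grey fork of two prongs, 26 mm wide over the prongs, 18 mm along the axle, ending 110 mm from the centre. It turns with the wheel; its z axis points outwards along the spoke. A spoke that leans back against the finger can jam if pushed straight: follow its arc.
- bottle: Bystander: brown bottle, 64 mm in diameter, 125 mm high, beside the rotator on its +y side; origin at the centre of its underside.
- jar: Bystander: white jar with a cap, 56 mm in diameter, 70 mm high, beside the rotator on its -y side; origin at the centre of its underside.
- tip_box: Bystander: blue box of pipette tips, 85 by 115 mm, 51 mm high, beyond the wheel; origin at the centre of its underside.
- well_plate: Bystander: white 24-well plate, 86 by 128 mm, 14 mm high, beyond the wheel; origin at the centre of its underside.

How it is judged:
By the outcome, as a careful person would: the job done as asked, in the order asked, and still so for the second after the job is handed in, with the robot touching nothing.
It also fails if it takes over 72 s, if anything falls off the work surface, if the arm or the gripper's body presses on something with over 40 N, if the wrist force passes 120 N, or if a joint passes its speed limit or range.

### The arm

A 7-joint arm with a two-finger parallel gripper is mounted at the origin on the work surface. World frame = base frame: x ahead of the robot, y to its left, z up, the work surface at z = 0. Lengths are in m, angles in rad, forces in N, time in s.
With the tool pointing down it reaches from about 0.35 to 0.9 m from the base axis. Payload 19.9 kg.
Tool frame: the origin (TCP) lies at the very end of the fingers, on their centre line; the grasp point (between the pads) lies 19 mm behind it; z points along the fingers, y is the line along which they close (so a half turn about z gives the same grasp; the last joint's range is limited). The gripper opens to 85 mm and grips with 20 to 120 N. Pads are 22 mm wide; open, the fingers measure 114 mm over their backs; the gripper's body (76 mm by 85 mm) begins 54 mm behind the grasp point. The pads swing forward as they close: fully open they stand 13 mm farther back than shut.
Start: joints at [-1.323, 0.417, -0.01, 1.614, 0.005, 1.111, -0.053], TCP at [0.178, 0.599, 0.231] pointing down, gripper open.
Joint ranges: [-2.81, 2.81], [-0.39, 2.02], [-1.27, 1.25], [0.06, 2.57], [-1.19, 4.33], [0.19, 2], [-2.82, 2.82]. Speed limits (rad/s): [1.89, 1.89, 2.39, 2.39, 3.01, 3.01, 3.01].

### API

Orientations are given as a rotation vector (axis times angle).
In Python, from rig import * gives the robot as it stands.
- The arm moves only by the shell command python3 -m handwheel 'ROWS'. ROWS is JSON, a list of rows, each a list of 5 numbers: the shift along the tool's x, y, z in mm, then the turn about the tool's z in degrees, then the opening, from 0 (shut) to 1 (fully open). In form: [[tx, ty, tz, twist, hand], ...]. A call has 1 to 10 rows; each row shifts and turns the commanded pose from where the row before left it, along the tool's axes as they then stand; what a row does not reach is not made up. A row lasts 1/10 s, in which the tool goes at most 50 mm and 8.59 degrees, less where a joint would pass 70% of its speed; a pose out of reach is approached as far as the arm can. A call is refused whole if a number of a shift passes 50 or a number of a turn 8.59, either way. A call with a gripper value outside its range is refused whole. The fingers move at their own pace and stop on an object; the grip force is fixed at half the most. Time passes only in rows, so rows that do not move let the fingers close. It gives the time, the measured TCP pose, the force, the opening and the grip force at its end, in the units of the state.
- get_state(): the state, without advancing time (a new reading comes with each control period).
- snapshot(name): name is "scene" or "top"; returns a dict with "color" (384x512x3 uint8, red, green, blue), "intrinsics" (3x3 intrinsics, pixels), "pose" (4x4, takes a point from camera to world coordinates). Camera axes: x right, y down, z forward; pixel columns grow to the right and rows downward; lengths in m; the calibration is good to about 2 mm. A picture is of the moment at which its call begins. There is no depth.
- job_done(): hands the job in; it is judged then, once.
The state is a dict: "time_s": time; "q": joint angles; "joint_velocities": joint speeds; "joint_efforts": joint torques, N m; "tcp_pos": TCP position; "ee_rot": TCP orientation; "wrist_force": force on the tool from outside, world axes, zero at the start; "torque": the same for the moment, N m; "grip_width": finger opening in m; "gripper_force": force on a finger pad.
Only numpy, scipy, OpenCV 4.12 (cv2) and the standard library are available. Lean on these libraries where they do the work, as an engineer would, in place of code of your own. Each camera call takes 0.05 s, during which the arm holds its last target. There are 200 camera calls.

## Working session

There is one attempt and no reset: what is moved stays moved. The work goes in short steps, Python scripts to look and compute and a shell command to move; the robot and the scene stay as the last step left them, time stands still between calls to the robot, and variables do not carry over. Pictures are saved under pics/ and viewed, at most 10 in all, crops included, and the job is handed in when it is done.

```bash
mkdir -p pics; ls
python3 - <<'E'
from rig import *
import cv2, numpy as np
for n in ("scene","top"):
    s=snapshot(n); cv2.imwrite(f"pics/{n}0.png",cv2.resize(s["color"][:,:,::-1],(768,576)))
    np.savez(f"{n}0.npz",**s)
    print(n,np.round(s["intrinsics"],1).tolist(),np.round(s["pose"],3).tolist())
st=get_state(); print({k:np.round(v,3).tolist() for k,v in st.items()})
E
```

```text
pics
scene [[435.9, 0.0, 253.7], [0.0, 435.9, 184.5], [0.0, 0.0, 1.0]] [[-0.428, 0.724, -0.541, 1.158], [0.904, 0.351, -0.244, 0.292], [0.013, -0.594, -0.804, 0.977], [0.0, 0.0, 0.0, 1.0]]
top [[365.5, 0.0, 252.7], [0.0, 365.5, 192.8], [0.0, 0.0, 1.0]] [[-0.025, -0.981, 0.191, 0.491], [-1.0, 0.022, -0.02, 0.05], [0.015, -0.192, -0.981, 1.016], [0.0, 0.0, 0.0, 1.0]]
{'time_s': 0.1, 'q': [-1.323, 0.418, -0.01, 1.614, 0.005, 1.111, -0.053], 'joint_velocities': [-0.001, 0.0, 0.0, 0.0, -0.001, 0.0, 0.0], 'joint_efforts': [0.002, -86.582, 0.681, -43.564, 0.019, 0.005, -0.0], 'tcp_pos': [0.178, 0.599, 0.231], 'ee_rot': [-0.452, -3.109, 0.002], 'wrist_force': [0.267, 0.691, -0.18], 'torque': [-0.021, 0.056, 0.015], 'gripper_force': 0.0, 'grip_width': 0.085}
```

View pics/scene0.png

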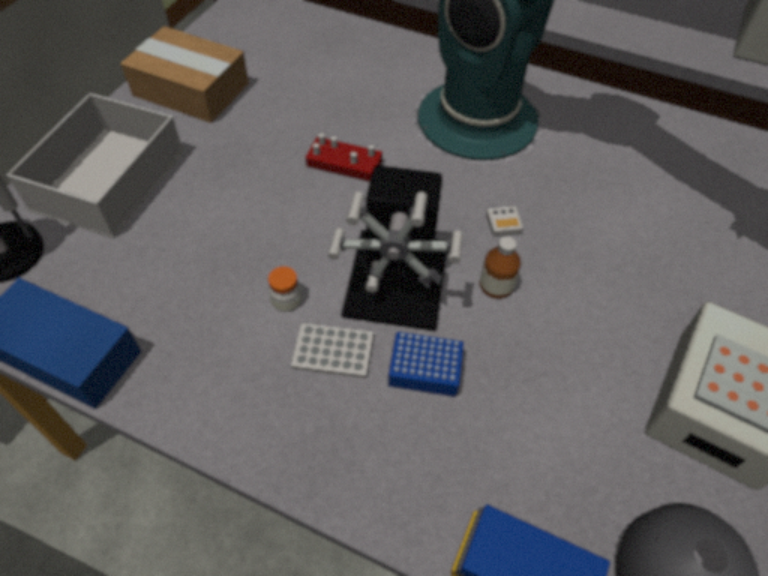

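View pics/top0.png

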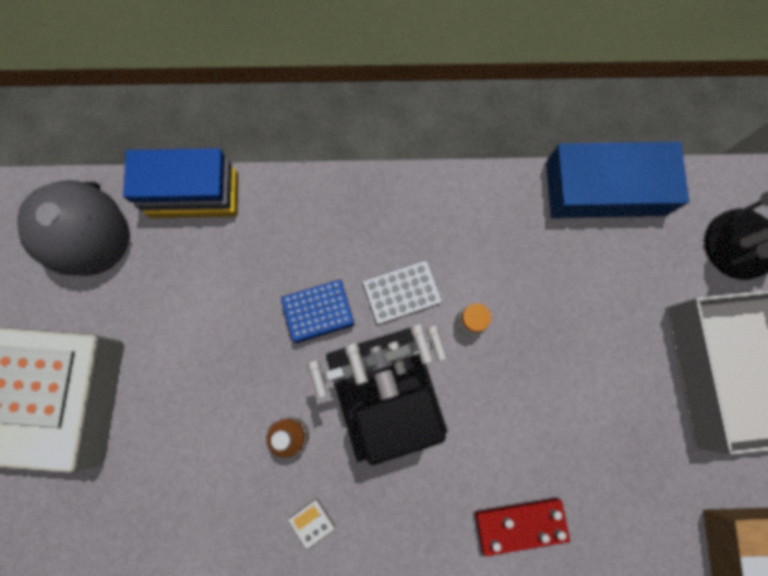

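The scene view shows the hub at about (396,246) of 768x576, with tubes at (357,208), (420,207), (337,243), (455,246) and (372,283). The empty fork is at lower right, about (435,278), which is the +y side and down. In the top view the rotator is yawed a little, with its housing top around (400,425). I'll crop closer to get pixel positions.

Run:
```python
import cv2, numpy as np
a=np.load("scene0.npz")["color"][100:225,210:345,::-1]; b=np.load("top0.npz")["color"][200:325,175:310,::-1]
im=np.hstack([cv2.resize(x,None,fx=2.96,fy=2.96*1.0,interpolation=cv2.INTER_CUBIC) for x in (a,b)])
im=cv2.convertScaleAbs(im,alpha=1.5,beta=15)
print(im.shape); cv2.imwrite("pics/crop0.png",im)
```

```text
(370, 800, 3)
```

View pics/crop0.png

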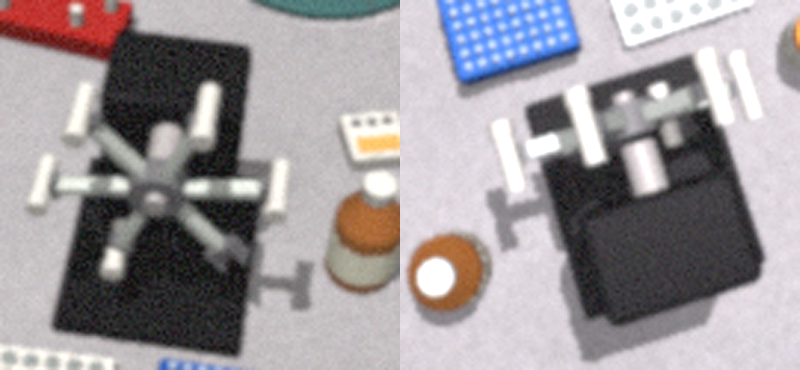

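The crop's left half is the scene view: tube middles at (80,112), (207,112), (42,184), (277,187), (112,262), fork at (232,250), hub about (153,193). The right half is the top view: housing top corners at (585,218), (735,178), (762,262), (615,322) and plate far corners at (527,105), (695,57).

```bash
cat > h.py <<'E'
import numpy as np, cv2
def ray(s,p):
    K=s["intrinsics"];T=s["pose"]
    d=T[:3,:3]@np.linalg.solve(K,[p[0],p[1],1.]); return T[:3,3],d
def onz(s,p,z):
    o,d=ray(s,p); return o+d*(z-o[2])/d[2]
def onplane(s,p,c,n):
    o,d=ray(s,p); return o+d*(np.dot(c-o,n)/np.dot(d,n))
E
python3 - <<'E'
from h import *
S=dict(np.load("scene0.npz"));T=dict(np.load("top0.npz"))
fs=lambda u,v:(210+u/2.96,100+v/2.96)
ft=lambda u,v:(175+(u-400)/2.96,200+v/2.96)
H=np.array([onz(T,ft(*p),.203) for p in [(585,218),(735,178),(762,262),(615,322)]])
P=np.array([onz(T,ft(*p),.018) for p in [(527,105),(695,57)]])
Q=np.array([onz(S,fs(*p),.018) for p in [(55,327),(240,353)]])
for n,A in (("H",H),("P",P),("Q",Q)): print(n,np.round(A,3).tolist(), np.round(np.linalg.norm(np.diff(A,axis=0),axis=1),3))
for v in (H[1]-H[0],H[2]-H[3],P[1]-P[0],Q[0]-Q[1]): print("yaw y-edge",np.degrees(np.arctan2(v[1],v[0]))+90)
for v in (H[0]-H[3],H[1]-H[2]): print("yaw x-edge",np.degrees(np.arctan2(v[1],v[0])))
# tubes triangulated (scene mid, top mid)
def tri(a,b):
    o1,d1=ray(S,fs(*a));o2,d2=ray(T,ft(*b)); A=np.c_[d1,-d2];t=np.linalg.lstsq(A,o2-o1,rcond=None)[0]
    p,q=o1+d1*t[0],o2+d2*t[1]; return (p+q)/2,np.linalg.norm(p-q)
for a,b in (((80,112),(715,85)),((207,112),(585,125)),((42,184),(745,85)),((277,187),(508,155))):
    print(np.round(tri(a,b)[0],3),round(tri(a,b)[1],4))
print("box,plate,jar,bottle",*[np.round(onz(T,(p[0]/1.5,p[1]/1.5),z)[:2],3) for p,z in (((316,310),.051),((402,292),.014),((477,318),.07),((282,440),.125))])
E
```

```text
H [[0.471, 0.072, 0.203], [0.497, -0.04, 0.203], [0.436, -0.057, 0.203], [0.397, 0.051, 0.203]] [0.114 0.063 0.115]
P [[0.569, 0.128, 0.018], [0.61, -0.028, 0.018]] [0.161]
Q [[0.618, -0.022, 0.018], [0.571, 0.136, 0.018]] [0.165]
yaw y-edge 13.18365866293226
yaw y-edge 19.890329345704757
yaw y-edge 14.61695237764539
yaw y-edge 16.348804853487408
yaw x-edge 15.432929432720039
yaw x-edge 15.725497619275536
[ 0.562 -0.023  0.243] 0.0031
[0.535 0.071 0.261] 0.0034
[ 0.57  -0.056  0.148] 0.0034
[0.518 0.13  0.186] 0.0014
box,plate,jar,bottle [0.644 0.144] [ 0.68  -0.012] [ 0.62  -0.138] [0.427 0.191]
```

Triangulating the opposite tube pair gives the hub at about (0.544, 0.038, 0.167). The tube radius comes out at 98 mm and the height matches the given 165 mm, with yaw about 15.5°. The spokes sit at -79.5°, -19.5° and 40.5° (from up, growing towards -y'), and the empty one at about -139.5°. I'll push tops towards -y' from above with closed fingers.

```bash
python3 -m handwheel '[[0,0,-40,0,0],[-30,-24,-30,0,0],[-34,-27,-20,0,0],[-34,-27,-15,0,0],[-34,-27,-10,0,0],[-34,-27,-10,0,0],[-34,-27,-5,0,0],[-34,-27,0,0,0],[-34,-27,0,0,0],[-34,-27,0,0,0]]'
cat >> h.py <<'E'
from rig import *
from scipy.spatial.transform import Rotation as Ro
HUB=np.array([.544,.038,.165]); YAW=np.radians(15.5)
W=np.array([[np.cos(YAW),-np.sin(YAW),0],[np.sin(YAW),np.cos(YAW),0],[0,0,1]]) # columns x',y',z
def where(goal=None):
    s=get_state(); R=Ro.from_rotvec(s["ee_rot"]).as_matrix()
    loc=W.T@(np.array(s["tcp_pos"])-HUB)
    print("t",round(s["time_s"],2),"wheel-frame mm",np.round(loc*1e3,1),"F'",np.round(W.T@s["wrist_force"],1),"twist to x'",round(np.degrees(np.arctan2(*(R.T@W[:,0])[[0,1]])),1),"w",round(s["grip_width"],3))
    print("x',y',z' in tool:",np.round(R.T@W,2).T.tolist())
    if goal is not None: print("tool shift mm",np.round(R.T@(W@(np.array(goal)-loc*1e3)),1))
E
python3 -c "
from h import *
where([0,65,195])"
```

```text
time_s: 1.1
tcp_pos: [0.3997, 0.2814, 0.3613]
ee_rot: [-0.452, -3.109, -0.0]
wrist_force: [0.7, 1.1, 0.1]
grip_width: 0.0001
gripper_force: 0.0
t 1.1 wheel-frame mm [-74.  273.1 196.3] F' [1.  0.8 0.1] twist to x' -58.0 w 0.0
x',y',z' in tool: [[-0.85, 0.53, -0.0], [0.53, 0.85, 0.0], [0.0, -0.0, -1.0]]
tool shift mm [-173.1 -137.1    1.2]
```

```bash
python3 -m handwheel '[[-35,-27,0,0,0],[-43,-34,0,0,0],[-43,-34,0,0,0],[-35,-27,0,0,0],[-17,-15,0,0,0],[0,0,0,8.5,0],[0,0,0,8.5,0],[0,0,0,8.5,0],[0,0,0,8.5,0],[0,0,0,8.5,0]]'; python3 -m handwheel '[[0,0,0,8.5,0],[0,0,0,7,0],[0,0,0,0,0]]'
python3 - <<'E'
from h import *
where([0,65,75])
s=snapshot("scene"); cv2.imwrite("pics/s1.png",cv2.resize(s["color"][60:240,180:390,::-1],None,fx=3,fy=3))
E
```

```text
time_s: 2.1
tcp_pos: [0.5202, 0.1103, 0.361]
ee_rot: [-1.556, -2.729, 0.001]
wrist_force: [0.7, -0.5, -0.3]
grip_width: -0.0001
gripper_force: 0.0
time_s: 2.4
tcp_pos: [0.5203, 0.1104, 0.3611]
ee_rot: [-1.905, -2.498, 0.001]
wrist_force: [0.0, -0.1, 0.1]
grip_width: 0.0001
gripper_force: 0.0
t 2.4 wheel-frame mm [ -3.5  76.1 196.1] F' [-0.  -0.1  0.1] twist to x' 0.2 w 0.0
x',y',z' in tool: [[0.0, 1.0, -0.0], [1.0, -0.0, -0.0], [-0.0, -0.0, -1.0]]
tool shift mm [-11.    3.6 121.1]
```

View pics/s1.png

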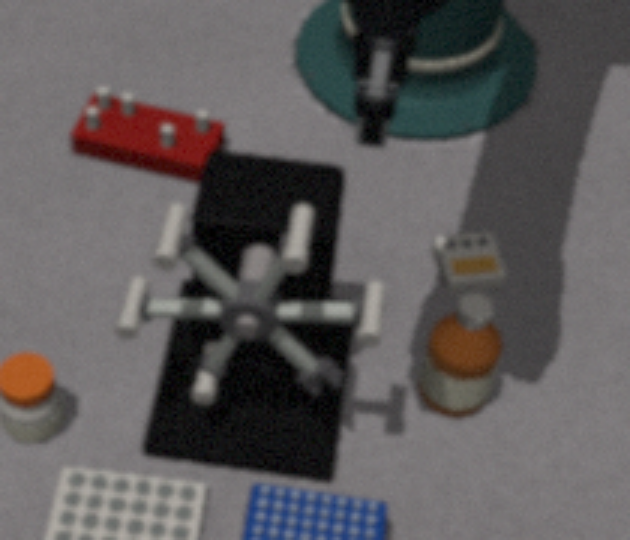

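```bash
python3 -m handwheel '[[-5,3,30,0,0],[-3,0,40,0,0],[0,0,35,0,0],[0,0,16,0,0],[-6,0,0,0,0],[-6,0,0,0,0],[-4,0,0,0,0],[-7,0,-2,0,0],[-8,0,-2,0,0],[-8,0,-1,0,0]]'; python3 -m handwheel '[[-8,0,0,0,0],[-8,0,0,0,0],[-8,0,1,0,0],[-8,0,1,0,0],[-8,0,2,0,0],[-6,0,1,0,0],[0,0,0,0,0]]'
python3 - <<'E'
from h import *
where([0,65,75])
s=snapshot("scene"); cv2.imwrite("pics/s2.png",cv2.resize(s["color"][60:240,180:390,::-1],None,fx=3,fy=3))
E
```

```text
time_s: 3.45
tcp_pos: [0.5363, 0.0652, 0.2461]
ee_rot: [1.902, 2.5, 0.001]
wrist_force: [0.5, 1.1, 0.8]
grip_width: -0.0002
gripper_force: 0.8
time_s: 4.15
tcp_pos: [0.5481, 0.0205, 0.24]
ee_rot: [1.904, 2.499, -0.001]
wrist_force: [-1.6, 0.2, 0.1]
grip_width: -0.0002
gripper_force: 0.0
t 4.15 wheel-frame mm [ -0.7 -18.   75. ] F' [-1.5  0.6  0.1] twist to x' 0.1 w -0.0
x',y',z' in tool: [[0.0, 1.0, -0.0], [1.0, -0.0, -0.0], [-0.0, -0.0, -1.0]]
tool shift mm [83.   0.6 -0. ]
```

View pics/s2.png

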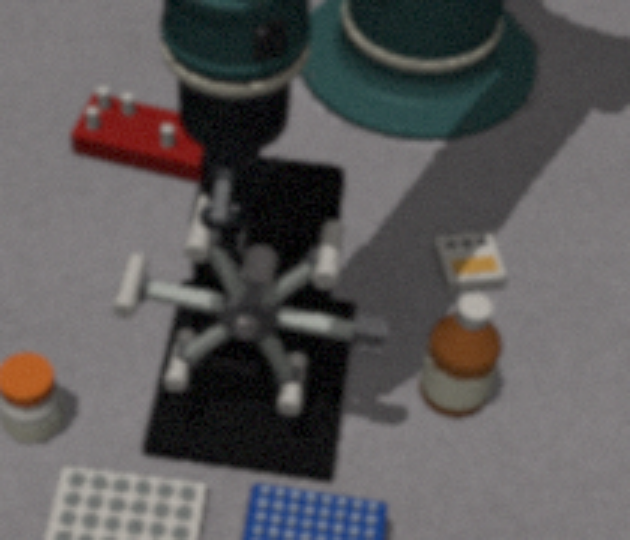

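Tube #2 is now past the top under the finger. Tube #4 is at (328,253) and the fork at right, (370,331), about -97°. The wheel follows the finger and nothing else has moved. Next I lift over, come down behind #4 and push it along its arc.

```bash
python3 -m handwheel '[[6,0,-15,0,0],[2,0,-30,0,0],[35,0,0,0,0],[40,0,0,0,0],[27,0,0,0,0],[0,0,25,0,0],[0,0,30,0,0],[0,0,4,0,0],[-6,0,0,0,0],[-6,0,0,0,0]]'; python3 -m handwheel '[[-6,0,-4,0,0],[-7,0,-5,0,0],[-8,0,-4,0,0],[-8,0,-4,0,0],[-8,0,-2,0,0],[-8,0,-1,0,0],[-8,0,0,0,0],[-8,0,0,0,0],[-8,0,1,0,0],[-8,0,1,0,0]]'
python3 - <<'E'
from h import *
where([0,-26,75])
E
```

```text
time_s: 5.2
tcp_pos: [0.5228, 0.1156, 0.228]
ee_rot: [1.902, 2.499, 0.002]
wrist_force: [0.1, -0.8, 0.3]
grip_width: 0.0001
gripper_force: 0.0
time_s: 6.2
tcp_pos: [0.5426, 0.041, 0.2441]
ee_rot: [-1.903, -2.5, 0.001]
wrist_force: [0.1, 1.4, 0.9]
grip_width: 0.0001
gripper_force: 0.6
t 6.2 wheel-frame mm [-0.5  3.3 79.1] F' [0.5 1.3 0.9] twist to x' 0.0 w 0.0
x',y',z' in tool: [[0.0, 1.0, -0.0], [1.0, -0.0, -0.0], [-0.0, -0.0, -1.0]]
tool shift mm [-29.3   0.6   4.1]
```

```bash
python3 -m handwheel '[[-8,0,1,0,0],[-8,0,1,0,0],[-8,0,2,0,0],[-6,0,0,0,0],[0,0,0,0,0],[6,0,-20,0,0],[0,0,-35,0,0],[35,0,0,0,0],[45,0,0,0,0],[42,0,0,0,0]]'; python3 -m handwheel '[[0,0,0,0,0]]'
python3 - <<'E'
from h import *
where([0,90,65])
s=snapshot("scene"); np.savez("s3.npz",**s);cv2.imwrite("pics/s3.png",cv2.resize(s["color"][90:220,200:360,::-1],None,fx=4,fy=4,interpolation=cv2.INTER_CUBIC))
E
```

```text
time_s: 7.2
tcp_pos: [0.5158, 0.1377, 0.2957]
ee_rot: [1.903, 2.499, 0.001]
wrist_force: [0.8, 0.6, 0.5]
grip_width: -0.0
gripper_force: 0.0
time_s: 7.3
tcp_pos: [0.5148, 0.1419, 0.2952]
ee_rot: [-1.893, -2.506, -0.001]
wrist_force: [0.4, -1.5, -0.2]
grip_width: 0.0002
gripper_force: 0.0
t 7.3 wheel-frame mm [ -0.4 108.  130.2] F' [ 0.  -1.5 -0.2] twist to x' -0.4 w 0.0
x',y',z' in tool: [[-0.01, 1.0, -0.0], [1.0, 0.01, 0.0], [0.0, -0.0, -1.0]]
tool shift mm [-18.1   0.3  65.2]
```

View pics/s3.png

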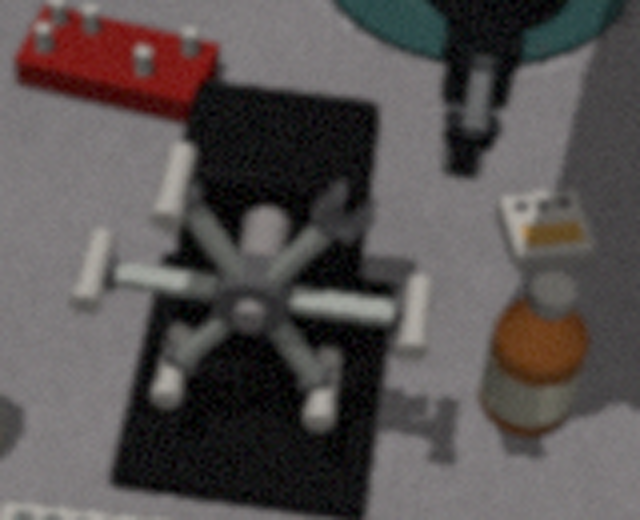

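The empty fork is now at upper right, (342,212). Tubes are at (178,185), (93,268) and (412,313). I'll measure the angles.

```bash
cat >> h.py <<'E'
def ang(s,p,c=HUB):
    l=W.T@(onplane(s,p,c,W[:,0])-c); return np.round([np.degrees(np.arctan2(-l[1],l[2])),*(l[1:]*1e3)],1)
E
python3 - <<'E'
from h import *
s=dict(np.load("s3.npz"))
for p in ((178,185),(93,268),(412,313),(342,212)): print(ang(s,(200+p[0]/4,90+p[1]/4)))
s0=dict(np.load("scene0.npz"))
for p in ((80,112),(207,112),(42,184),(277,187)): print(0,ang(s0,(210+p[0]/2.96,100+p[1]/2.96)))
E
```

```text
[ 27.4 -44.5  85.8]
[ 88.9 -97.1   1.8]
[-88.7  96.8   2.2]
[-30.8  49.   82.1]
0 [ 38.7 -61.8  77.1]
0 [-20.2  35.5  96.5]
0 [100.4 -95.6 -17.5]
0 [-77.6  96.2  21.1]
```

The empty spoke is at about -31° (±1°). Last push is on the fork's side, stopping just short of upright to check.

```bash
python3 -m handwheel '[[-10,0,25,0,0],[-6,0,35,0,0],[0,0,2,0,0],[-6,0,0,0,0],[-6,0,0,0,0],[-6,0,-2,0,0],[-7,0,-4,0,0],[-7,0,-4,0,0],[-7,0,-3,0,0],[-7,0,-3,0,0]]'; python3 -m handwheel '[[-7,0,-2,0,0],[-6,0,-1,0,0],[-4,0,0,0,0],[-2,0,0,0,0],[0,0,0,0,0]]'
python3 - <<'E'
from h import *
where([0,24,88])
s=snapshot("scene"); np.savez("s4.npz",**s);cv2.imwrite("pics/s4.png",cv2.resize(s["color"][90:220,200:360,::-1],None,fx=4,fy=4,interpolation=cv2.INTER_CUBIC))
E
```

```text
time_s: 8.35
tcp_pos: [0.533, 0.0757, 0.2497]
ee_rot: [1.903, 2.5, 0.0]
wrist_force: [0.2, 1.4, -0.7]
grip_width: -0.0001
gripper_force: 0.5
time_s: 8.85
tcp_pos: [0.538, 0.0578, 0.2522]
ee_rot: [1.903, 2.5, -0.001]
wrist_force: [-0.7, -0.9, -0.0]
grip_width: -0.0
gripper_force: 0.0
t 8.85 wheel-frame mm [-0.5 20.7 87.2] F' [-0.9 -0.7 -0. ] twist to x' 0.1 w -0.0
x',y',z' in tool: [[0.0, 1.0, -0.0], [1.0, -0.0, -0.0], [-0.0, -0.0, -1.0]]
tool shift mm [ 3.3  0.5 -0.8]
```

View pics/s4.png

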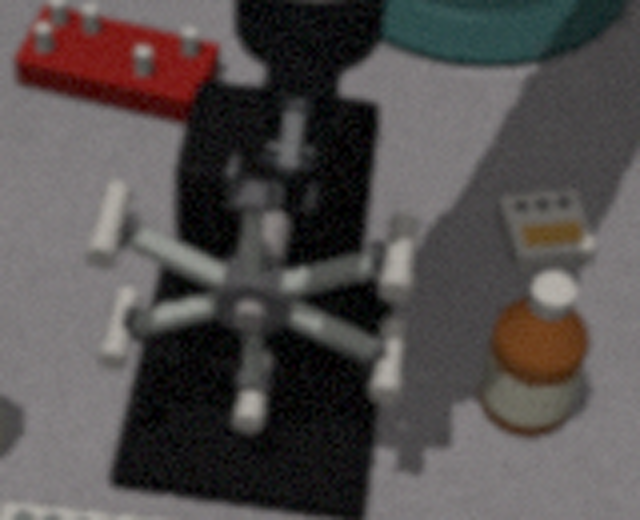

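The fork is nearly upright at (257,190), with tubes at (108,222), (398,255), (118,325), (388,350) and (248,408). I'll back the fingers off, lift, move clear and measure with white masks.

```bash
python3 -m handwheel '[[6,0,0,0,0],[6,0,-10,0,0],[0,0,-40,0,0],[0,0,-40,0,0],[30,0,-20,0,0],[45,0,0,0,0],[45,0,0,0,0],[20,0,0,0,0],[0,0,0,0,0]]'
python3 - <<'E'
from h import *
where()
s=snapshot("scene"); np.savez("s5.npz",**s)
im=cv2.resize(s["color"][90:220,200:360,::-1],None,fx=4,fy=4,interpolation=cv2.INTER_CUBIC)
cv2.imwrite("pics/s5.png",im)
m=((im.min(2)>135)&(im.max(2).astype(int)-im.min(2)<45)).astype(np.uint8)
for c in cv2.findContours(m,0,2)[0]:
    if cv2.contourArea(c)>300:
        r=cv2.minAreaRect(c); a=ang(s,(200+r[0][0]/4,90+r[0][1]/4))
        if abs(np.hypot(*a[1:])-98)<25: print(np.round(r[0]),np.round(r[1]),a)
E
```

```text
time_s: 9.8
tcp_pos: [0.496, 0.2084, 0.3628]
ee_rot: [-1.896, -2.505, -0.001]
wrist_force: [0.3, -0.2, 0.1]
grip_width: -0.0
gripper_force: 0.0
t 9.8 wheel-frame mm [ -0.7 177.1 197.8] F' [ 0.2 -0.2  0.1] twist to x' -0.3 w -0.0
x',y',z' in tool: [[-0.0, 1.0, 0.0], [1.0, 0.0, 0.0], [0.0, 0.0, -1.0]]
[249. 404.] [21. 18.] [-179.     2.  -114.2]
[390. 363.] [18. 47.] [-119.3   88.8  -49.7]
[120. 319.] [19. 69.] [118.3 -82.  -44.2]
[399. 246.] [20. 71.] [-54.2  83.3  60.2]
[109. 214.] [22. 70.] [ 58.  -85.2  53.2]
```

View pics/s5.png

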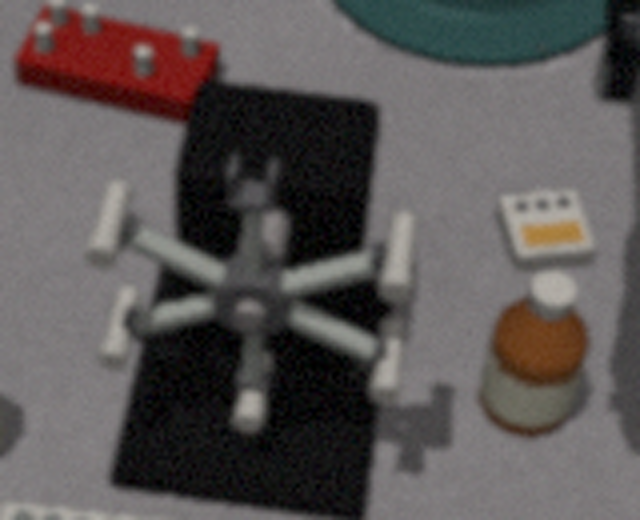

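Run:
```python
from h import *
s=dict(np.load("s5.npz"))
im=cv2.resize(s["color"][90:220,200:360,::-1],None,fx=4,fy=4,interpolation=cv2.INTER_CUBIC)
P={}
for n,(x,y) in dict(ul=(109,222),ur=(398,256),ll=(119,325)).items():
    roi=im[y-50:y+50,x-16:x+17].min(2)
    prof=np.sort(roi,1)[:,-14:].mean(1)
    print(n,prof[::6].astype(int).tolist())
def W3(p):
    l=W.T@(onplane(s,(200+p[0]/4,90+p[1]/4),HUB,W[:,0])-HUB); return l*1e3
for dy in (-4,0,4):
    u=W3((398,256+dy))-W3((119,325+dy)); print("pair ur-ll",np.degrees(np.arctan2(-u[1],u[2]))+60,np.linalg.norm(u))
print("tubes",*[ang(s,(200+x/4,90+y/4)) for x,y in ((109,222),(398,256),(119,325),(253,185),(236,162),(271,162))])
```

```text
ul [123, 127, 147, 155, 156, 156, 157, 154, 157, 155, 154, 156, 150, 117, 106, 111, 115]
ur [121, 134, 153, 157, 155, 154, 156, 156, 156, 154, 154, 157, 150, 118, 89, 85, 79]
ll [123, 124, 140, 153, 154, 144, 138, 139, 141, 151, 153, 155, 152, 127, 105, 105, 115]
pair ur-ll 1.4837839374758843 194.5006679795461
pair ur-ll 1.5728085259511957 195.2349518158867
pair ur-ll 1.6621884691604336 195.9749717271084
tubes [ 61.7 -85.6  46. ] [-58.3  83.6  51.6] [121.5 -82.7 -50.7] [ 1.2 -1.9 94.2] [  6.1 -11.9 110.8] [ -3.7   7.5 114.6]
```

The pair-line, single-tube and finger-contact estimates all give about +1.2° to +2.1° overshoot. I'll nudge the fork back from the other side: the contact width is 48 mm, so the TCP stops at about y' = -24.

```bash
python3 -m handwheel '[[-30,0,0,0,0],[-45,0,0,0,0],[-45,0,0,0,0],[-45,0,0,0,0],[-40,0,0,0,0],[-22,0,0,0,0],[0,0,30,0,0],[0,0,40,0,0],[0,0,30,0,0],[0,0,10,0,0]]'; python3 -m handwheel '[[6,0,0,0,0],[6,0,0,0,0],[4,0,0,0,0],[0,0,0,0,0]]'; python3 -c "
from h import *
where([0,-24,88])"
```

```text
time_s: 10.85
tcp_pos: [0.5567, -0.015, 0.2503]
ee_rot: [-1.903, -2.497, 0.004]
wrist_force: [-0.4, 0.3, 0.7]
grip_width: 0.0
gripper_force: 0.0
time_s: 11.25
tcp_pos: [0.554, 0.0022, 0.2535]
ee_rot: [1.9, 2.5, 0.002]
wrist_force: [-0.7, -0.0, -0.2]
grip_width: -0.0003
gripper_force: 0.0
t 11.25 wheel-frame mm [  0.1 -37.2  88.5] F' [-0.7  0.2 -0.2] twist to x' -0.0 w -0.0
x',y',z' in tool: [[-0.0, 1.0, 0.0], [1.0, 0.0, 0.0], [0.0, 0.0, -1.0]]
tool shift mm [13.2 -0.1  0.5]
```

```bash
python3 -m handwheel '[[5,0,0,0,0],[3,0,0,0,0],[2,0,0,0,0],[1,0,0,0,0],[1,0,0,0,0],[1,0,0,0,0],[0,0,0,0,0]]'; python3 -c "
from h import *
where([0,-24,88])"; python3 -m handwheel '[[-6,0,0,0,0],[-6,0,-10,0,0],[0,0,-40,0,0],[0,0,-40,0,0],[-30,0,-20,0,0],[-45,0,0,0,0],[-45,0,0,0,0],[-20,0,0,0,0],[0,0,0,0,0]]'
python3 - <<'E'
from h import *
where()
s=snapshot("scene"); np.savez("s6.npz",**s); t=snapshot("top"); np.savez("t6.npz",**t)
im=cv2.resize(s["color"][90:220,200:360,::-1],None,fx=4,fy=4,interpolation=cv2.INTER_CUBIC)
it=cv2.resize(t["color"][200:330,175:315,::-1],None,fx=4,fy=4,interpolation=cv2.INTER_CUBIC)
full=np.hstack([im,it]); cv2.imwrite("pics/s6.png",cv2.resize(full,(800,int(520*800/full.shape[1]))))
m=((im.min(2)>135)&(im.max(2).astype(int)-im.min(2)<45)).astype(np.uint8)
for c in cv2.findContours(m,0,2)[0]:
    if cv2.contourArea(c)>300:
        r=cv2.minAreaRect(c); a=ang(s,(200+r[0][0]/4,90+r[0][1]/4))
        if abs(np.hypot(*a[1:])-98)<25: print(np.round(r[0]),np.round(r[1]),a)
E
```

```text
time_s: 11.95
tcp_pos: [0.5502, 0.0138, 0.2523]
ee_rot: [1.903, 2.5, -0.0]
wrist_force: [-0.0, -1.6, 1.1]
grip_width: -0.0002
gripper_force: 0.2
t 11.95 wheel-frame mm [ -0.5 -25.   87.3] F' [-0.5 -1.5  1.1] twist to x' 0.0 w -0.0
x',y',z' in tool: [[0.0, 1.0, -0.0], [1.0, -0.0, -0.0], [-0.0, -0.0, -1.0]]
tool shift mm [ 1.   0.5 -0.7]
time_s: 12.85
tcp_pos: [0.5905, -0.1369, 0.3629]
ee_rot: [1.908, 2.494, -0.002]
wrist_force: [-0.4, -0.2, 0.4]
grip_width: -0.0002
gripper_force: 0.0
t 12.85 wheel-frame mm [  -2.  -181.   197.9] F' [-0.5 -0.1  0.4] twist to x' 0.3 w -0.0
x',y',z' in tool: [[0.01, 1.0, -0.0], [1.0, -0.01, -0.0], [-0.0, -0.0, -1.0]]
[387. 364.] [17. 46.] [-120.4   86.9  -51. ]
[117. 318.] [18. 65.] [117.8 -83.7 -44.1]
[402. 249.] [19. 70.] [-55.9  85.5  57.8]
[111. 212.] [20. 71.] [ 56.7 -84.4  55.4]
```

View pics/s6.png

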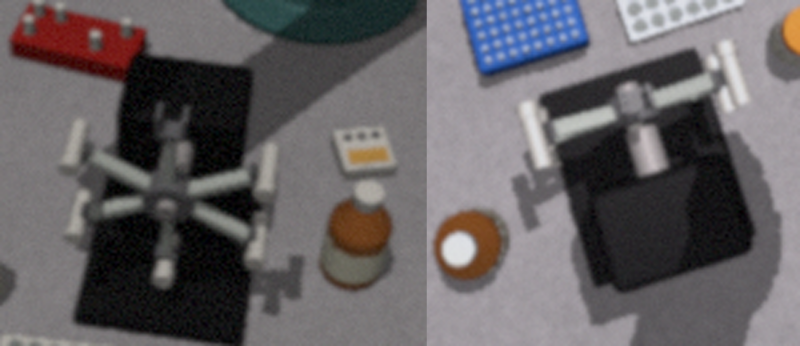

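The scene view now shows the fork straight up at about (172,118), with the two upper tubes level: +56.7° and -55.9°, so the spoke is within about 0.5° of vertical. The rotator, bottle, box and plate are where they were, and the fingers are clear.

```bash
python3 -c "
from rig import *
print(job_done())"
```

```text
the job is handed in; nothing more can be done
None
```

The empty clip points straight up, to within about half a degree by the camera, the rotator and the things around it look unmoved in the last pictures, and the job was handed in at about 13 s with the robot touching nothing.

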